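# Put a heat sink under the swing-arm magnifier

### The job

Swing the bench magnifier's arm to the left (the orange knob is there to hold it by), well clear of the inspection pad (lens centre at least 10 cm from the pad's centre). Pick up the black heat sink and set it down gently, without dropping it, upright and square inside the yellow outline on the pad; then swing the arm back until the lens is centred over the heat sink, and let go. Do not touch the lens head or hit it with the part, and leave the relay, the capacitor and the battery where they are.

Things in the scene. Friction and masses are not known exactly. Their poses are not given: they have to be found in the camera images.
- heatsink: the part to inspect: loose black finned heat sink, 40 x 40 x 23 mm high, flat 5 mm base below, thin upright fins running along its x axis; the faces towards +-y are plain flat walls (good to grip, 40 mm apart). About 45 g. Origin: centre of its underside, z up. It stands on the bench (z = 0).
- pad: blue square rubber inspection pad, 84 x 84 x 3 mm, fixed flat on the bench; a thin yellow square outline parallel to its edges (inner width 48 mm, line 2 mm) marks the place for the part. Origin: centre of its underside; x and y parallel to its sides. It lies beneath the lens's path, up to 5 mm nearer or farther from the hinge than the lens centre.
- pad_centre (a point): centre of the yellow outline on the pad's upper face (3 mm above the bench); axes as the pad's
- swing_arm (a joint): angle of the bench magnifier's arm about its upright hinge, rad. At 0 the arm points along the stand's -x (roughly towards the robot), with the lens near the pad; it grows as the arm swings to the robot's left (clockwise seen from above). Stops at -0.35 and 1.3. It stays where it is left; moving it at the knob takes about 1 N. The arm swings level, at a constant height.
- swing_arm_hinge (a point): point on the upright hinge axis, on top of the post of the fixed stand (round dark foot of 82 mm diameter), 101 mm above the bench, mid-height of the arm. The arm is a flat aluminium bar 16 mm wide; the boss on the post reaches 116 mm above the bench.
- lens_centre (a point): centre of the round lens head (black ring of 82 mm diameter round a clear lens), on the arm 150 mm from the hinge axis; the point is 101 mm above the bench, the head reaches from 87 to 110 mm above it. It has no room beneath it for a gripper.
- swing_arm_grip (a point): mid-height of the orange upright round grip knob at the arm's free end, 220 mm from the hinge axis, on the line from the hinge through the lens. Diameter 24 mm, from 111 to 157 mm above the bench (point at 135 mm); grip it from above with the fingers to either side of the arm. The bar below it has its top at 105 mm.
- lens_head: the lens head itself (see lens_centre): fragile optics, not to be touched by the robot or struck by the part. Origin at lens_centre.
- relay_box: small blue relay, a block 12 x 29 x 26 mm high, loose bystander on the bench, to be left alone. Origin: centre of its underside.
- capacitor_a: dark blue upright round capacitor, diameter 25, height 40 mm, loose bystander on the bench, to be left alone. Origin: centre of its underside.
- battery_9v: dark green 9 V block battery lying down, 26 x 51 x 18 mm high, loose bystander on the bench, to be left alone. Origin: centre of its underside.
Things that resemble listed ones, but are neither listed nor needed, are in the scene too. Of the things that look like the heatsink, take the one that is farthest to the robot's left at the start.

How it is judged:
By the outcome, as a careful person would: the job done as asked, in the order asked, and still so for the second after the job is handed in, with the robot touching nothing.
It also fails if it takes over 69 s, if anything falls off the work surface, if the arm or the gripper's body presses on something with over 40 N, if the wrist force passes 120 N, or if a joint passes its speed limit or range.

### The arm

A 6-joint arm with a two-finger parallel gripper is mounted at the origin on a cart in front of the work surface, level with it; the furniture and walls round the work are solid. World frame = base frame: x ahead of the robot, y to its left, z up, the work surface at z = 0. Lengths are in mm, angles in rad, forces in N, time in s.
With the tool pointing down it reaches from about 350 to 775 mm from the base axis. Payload 7.3 kg.
Tool frame: the origin (TCP) lies on the centre line of the jaws, within the pads' length; the fingertips stand finger_overhang ahead of it and the grasp point (between the pads) lies 8 mm behind it (finger_overhang is the distance from the TCP to the fingertips, in mm); z points along the fingers, y is the line along which they close (so a half turn about z gives the same grasp; the last joint's range is limited). The gripper opens to 92 mm and grips with 3 to 60 N. Pads are 19 mm wide; open, the fingers measure 130 mm over their backs; the gripper's body (75 mm by 190 mm) begins 47 mm behind the grasp point.
Start: joints at [-1.397, 0.342, 1.524, -0, 1.275, -0.146], TCP at [165.07, -498.393, 237.741] pointing down, gripper open.
Joint ranges: [-2.53, 2.53], [-0.77, 2.02], [0.04, 2.7], [-1, 4.14], [0.28, 2.66], [-3.11, 3.11]. Speed limits (rad/s): [2.57, 2.57, 3.14, 3.14, 3.14, 3.14].

### API

Orientations are given as [roll, pitch, yaw] about the fixed x, y, z axes, in that order (R = Rz(yaw) Ry(pitch) Rx(roll)).
In Python, from plant import get_obs, capture, close_job, finger_overhang gives the robot as it stands.
- The arm moves only by the shell command python3 -m inch 'ROWS'. ROWS is JSON, one flat list of numbers, 7 for each row, row after row: the turn, a rotation vector about the tool's x, y, z scaled (see below), then the shift along the tool's x, y, z scaled (see below), then the closure, from -1 (fully open) to 1 (shut). In form: [ax, ay, az, tx, ty, tz, gripper, ax, ay, az, tx, ty, tz, gripper, ...]. A call has 1 to 10 rows; each row shifts and turns the commanded pose from where the row before left it, along the tool's axes as they then stand; what a row does not reach is not made up. The controller multiplies each number of a shift by 0.8 m and each number of a turn by 1.5 rad. A row lasts 1/12 s, in which the tool goes at most 41.7 mm and 7.16 degrees, less where a joint would pass 70% of its speed; a pose out of reach is approached as far as the arm can. A call with a number of a shift or a turn outside -1 to 1 is refused whole. A call with a gripper value outside its range is refused whole. The fingers move at their own pace and stop on an object; the grip force is fixed at half the most. Time passes only in rows, so rows that do not move let the fingers close. It gives the time, the measured TCP pose, the force, the opening and the grip force at its end, in the units of the state.
- get_obs(): the state, without advancing time (a new reading comes with each control period).
- capture(name): name is "scene" or "top" or "wrist"; returns a dict with "image" (400x640x3 uint8, red, green, blue), "mtx" (3x3 intrinsics, pixels), "pose" (4x4, takes a point from camera to world coordinates). Camera axes: x right, y up, looking along -z (the intrinsics and any distortion apply to the point x, -y, -z); pixel columns grow to the right and rows downward; lengths in mm; the calibration is good to about 2 mm. The wrist camera is an equidistant fisheye: a pixel r from the principal point sees the ray r / f radians off the axis. A picture is of the moment at which its call begins. There is no depth.
- close_job(): hands the job in; it is judged then, once.
The state is a dict: "time": time; "joint_positions": joint angles; "dq": joint speeds; "tau": joint torques, N m; "tool_pos": TCP position; "tcp_rot": TCP orientation; "contact_force": force on the tool from outside, world axes, zero at the start; "moment": the same for the moment, N m; "grip_width": finger opening in mm; "finger_force": force on a finger pad.
Only numpy, scipy, OpenCV 4.12 (cv2) and the standard library are available. Lean on these libraries where they do the work, as an engineer would, in place of code of your own. Each camera call takes 0.05 s, during which the arm holds its last target. There are 200 camera calls.

## Working session

There is one attempt and no reset: what is moved stays moved. The work goes in short steps, Python scripts to look and compute and a shell command to move; the robot and the scene stay as the last step left them, time stands still between calls to the robot, and variables do not carry over. Pictures are saved under pics/ and viewed, at most 10 in all, crops included, and the job is handed in when it is done.

```bash
ls; mkdir -p pics; cat > h.py <<'E'
import numpy as np, cv2, json
from plant import *
def snap(cam,name):
    c=capture(cam); cv2.imwrite(f'pics/{name}.png',c['image'][:,:,::-1]); np.savez(f'pics/{name}.npz',**c); return c
def pix(name,u,v,z):
    c=np.load(f'pics/{name}.npz'); K=c['mtx'];P=c['pose']
    x=(u-K[0,2])/K[0,0]; y=(v-K[1,2])/K[1,1]
    if name.startswith('wrist'):
        r=np.hypot(x,y); s=np.tan(r)/r if r>1e-9 else 1; x*=s;y*=s
    d=P[:3,:3]@np.array([x,-y,-1]); o=P[:3,3]; return o+d*(z-o[2])/d[2]
def proj(name,p):
    c=np.load(f'pics/{name}.npz'); K=c['mtx'];P=c['pose']
    q=P[:3,:3].T@(np.array(p)-P[:3,3]); x,y=q[0]/-q[2],-q[1]/-q[2]
    if name.startswith('wrist'):
        r=np.hypot(x,y); s=np.arctan(r)/r if r>1e-9 else 1; x*=s;y*=s
    return K[0,0]*x+K[0,2],K[1,1]*y+K[1,2]
E
python3 - <<'E'
from h import *
for n in ('top','scene'):
    c=snap(n,n+'0'); print(c['mtx'].round(1).tolist(),c['pose'].round(3).tolist())
print(finger_overhang, get_obs())
E
```

```text
pics
[[444.8, 0.0, 319.5], [0.0, 444.8, 198.5], [0.0, 0.0, 1.0]] [[-0.018, 0.996, -0.092, 458.946], [-1.0, -0.017, 0.014, -150.287], [0.012, 0.092, 0.996, 1224.751], [0.0, 0.0, 0.0, 1.0]]
[[362.8, 0.0, 315.1], [0.0, 362.8, 196.9], [0.0, 0.0, 1.0]] [[-0.705, 0.48, -0.523, 42.016], [-0.709, -0.471, 0.524, 331.475], [0.005, 0.74, 0.672, 741.662], [0.0, 0.0, 0.0, 1.0]]
11.0 {'time': 0.1, 'joint_positions': array([-1.39705250e+00,  3.42648049e-01,  1.52488968e+00, -3.40689206e-05,
        1.27538393e+00, -1.45981730e-01]), 'dq': array([-8.15279161e-04, -6.74034583e-04, -3.59410622e-03, -3.70709803e-04,
        3.92169695e-05,  1.59749125e-04]), 'tau': array([ 1.81926644e-03, -4.32003272e+01, -2.44692779e+01,  7.18835159e-02,
        5.26103773e-02, -5.97960388e-05]), 'tool_pos': array([ 164.97355217, -498.05804218,  237.12813989]), 'tcp_rot': array([-3.14027304e+00, -1.61089500e-04,  3.19735388e-01]), 'contact_force': array([ 0.56247758,  1.23283625, -0.20591422]), 'moment': array([-0.00025174, -0.01078124, -0.00293684]), 'finger_force': 0.0, 'grip_width': 91.63070845310983}
```

View pics/top0.png

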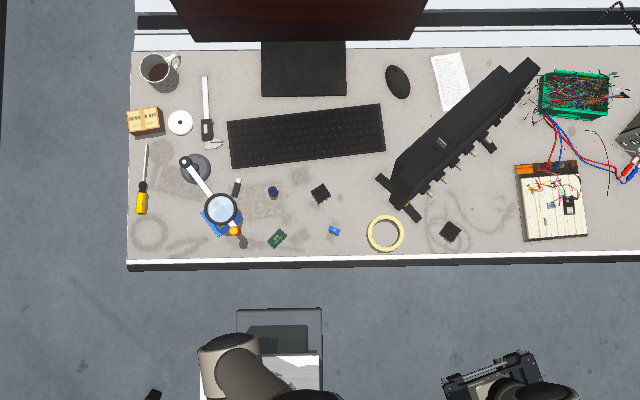

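View pics/scene0.png

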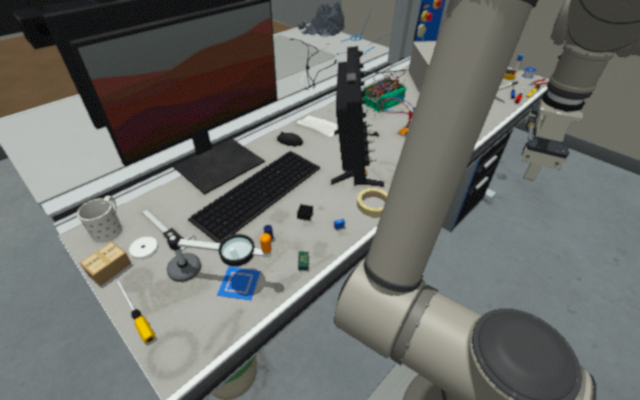

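The top view shows the hinge near (187,162), the lens at (221,209) and the knob at (234,230). Black blocks sit at (320,193) and (450,231), and the battery is the green block at (277,238). I'll enlarge this area.

```bash
python3 - <<'E'
from h import *
a=cv2.imread('pics/top0.png')[140:265,165:365]; cv2.imwrite('pics/crop0.png',cv2.resize(a,None,fx=4,fy=4,interpolation=cv2.INTER_CUBIC))
b=cv2.imread('pics/scene0.png')[185:315,150:350]; cv2.imwrite('pics/crop1.png',cv2.resize(b,None,fx=4,fy=4,interpolation=cv2.INTER_CUBIC))
E
```

```text
(no output)
```

View pics/crop0.png

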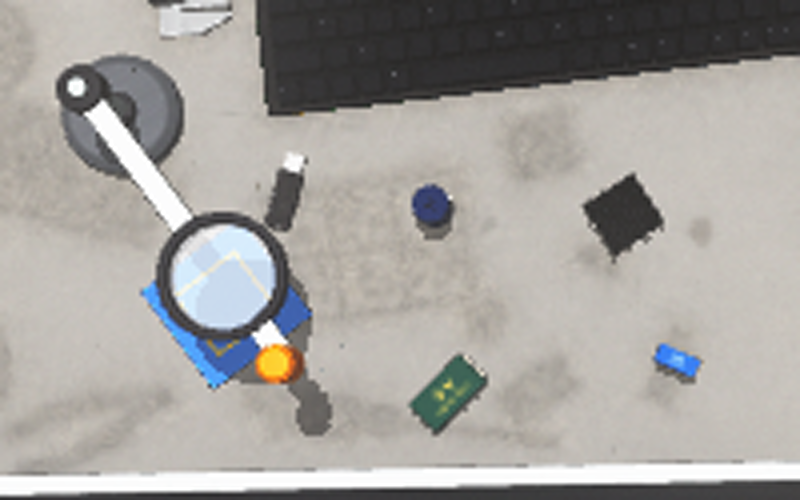

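View pics/crop1.png

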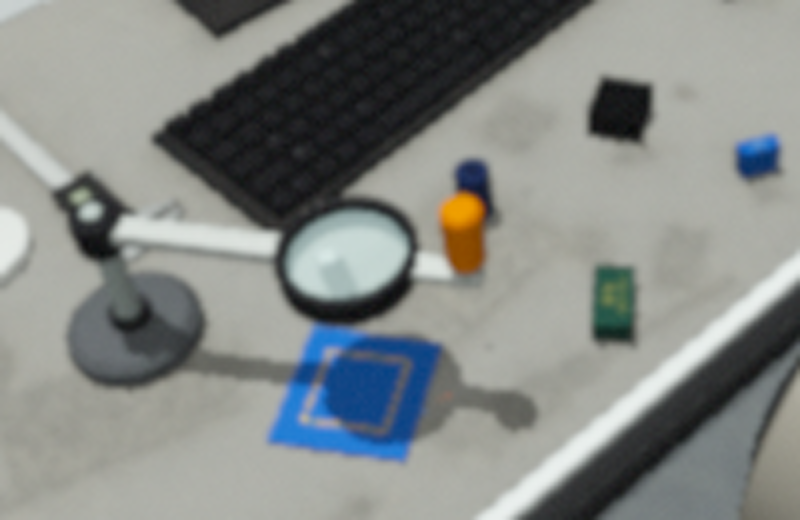

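The top crop shows the hinge cap at (78,88), the lens at (222,275), the knob top at (278,362), and the heat sink's top corners at (583,210), (634,174), (663,218) and (614,257). The scene crop shows the pad corners at (315,325), (442,345), (407,460) and (268,442).

```bash
python3 - <<'E'
from h import *
T=lambda u,v,z:pix('top0',165+(u-1.5)/4,140+(v-1.5)/4,z)
S=lambda u,v,z:pix('scene0',150+(u-1.5)/4,185+(v-1.5)/4,z)
H=T(78,88,116);L=T(222,275,105);G=T(278,362,157)
print('hinge',H.round(1),S(93,212,116).round(1),'lens',L.round(1),S(348,258,105).round(1),'knob',G.round(1),S(463,210,157).round(1))
print(np.hypot(*(L-H)[:2]),np.hypot(*(G-H)[:2]),np.degrees(np.arctan2(*(G-H)[1::-1])))
for nm,f,pts,z in(('hs',T,[(583,210),(634,174),(663,218),(614,257)],23),('hsS',S,[(604,80),(652,87),(640,138),(590,130)],23),('pad',S,[(315,325),(442,345),(407,460),(268,442)],3),('yel',S,[(328,349),(412,357),(387,433),(302,421)],3)):
    P=np.array([f(*p,z) for p in pts])[:,:2]; e=np.diff(np.vstack([P,P[:1]]),axis=0)
    print(nm,P.mean(0).round(1),np.hypot(*e.T).round(1),np.degrees(np.arctan2(e[:,1],e[:,0])).round(1))
for nm,p,z in(('bat',(449,393),18),('cap',(432,205),40),('rel',(678,360),26)): print(nm,T(*p,z).round(1))
E
```

```text
hinge [659.7 172.8 116. ] [657.4 171.8 116. ] lens [541.2  84.5 105. ] [536.6  84.2 105. ] knob [484.7  40.1 157. ] [480.2  41.3 157. ]
147.74178844194248 219.57315029290965 -142.84364440998712
hs [ 583.6 -170.1] [42.6 35.9 42.6 38.3] [ -55.6 -147.8  127.6   32.3]
hsS [ 576.5 -164.9] [35.3 51.5 35.6 51.1] [-146.4  126.2   32.9  -54.1]
pad [527.3 100.7] [82.4 81.3 83.2 84.8] [-145.2  127.3   37.2  -53.3]
yel [528.7 100.3] [52.7 54.3 51.8 51.9] [-141.1  126.9   36.3  -52.1]
bat [465.1 -50.2  18. ]
cap [590.5 -41.8  40. ]
rel [ 484.4 -204.9   26. ]
```

```bash
cat >> h.py <<'E'
from scipy.spatial.transform import Rotation as Ro
def plan(p,yaw):
    """print the turn (tool z, units) and then the shift (tool axes after turn, units)"""
    o=get_obs(); y0=o['tcp_rot'][2]; d=(yaw-y0+np.pi)%(2*np.pi)-np.pi
    R=Ro.from_euler('xyz',[np.pi,0,yaw]); s=R.inv().apply(np.array(p)-o['tool_pos'])/800
    print('now',o['tool_pos'].round(1),o['tcp_rot'].round(3),'turn',round(-d/1.5,4),'rows>=',round(abs(d)/.125,1),'shift',s.round(4),'rows>=',round(np.linalg.norm(s)/.052,1), 't',o['time'],'F',o['contact_force'].round(1),'w',round(o['grip_width'],1))
E
python3 -c "
from h import *
plan([482,40.5,237],.645)"
```

```text
now [ 165.  -498.1  237.1] [-3.14 -0.    0.32] turn -0.2168 rows>= 2.6 shift [ 7.214e-01 -2.997e-01  2.000e-04] rows>= 15.0 t 0.1 F [ 0.6  1.2 -0.2] w 91.6
```

```bash
python3 -m inch '[0,0,-0.054,0,0,0,-1, 0,0,-0.054,0,0,0,-1, 0,0,-0.054,0,0,0,-1, 0,0,-0.054,0,0,0,-1, 0,0,0,0.03,-0.012,0,-1, 0,0,0,0.036,-0.015,0,-1, 0,0,0,0.036,-0.015,0,-1, 0,0,0,0.036,-0.015,0,-1, 0,0,0,0.036,-0.015,0,-1, 0,0,0,0.036,-0.015,0,-1]' && python3 -m inch '[0,0,0,0.036,-0.015,0,-1, 0,0,0,0.036,-0.015,0,-1, 0,0,0,0.036,-0.015,0,-1, 0,0,0,0.036,-0.015,0,-1, 0,0,0,0.036,-0.015,0,-1, 0,0,0,0.036,-0.015,0,-1, 0,0,0,0.036,-0.015,0,-1, 0,0,0,0.036,-0.015,0,-1, 0,0,0,0.036,-0.015,0,-1,0,0,0,0.036,-0.015,0,-1]' && python3 -c "
from h import *
plan([482,40.5,237],.645)"
```

```text
time: 0.93
tool_pos: [258.0, -340.3, 237.4]
tcp_rot: [-3.141, -0.0, 0.643]
contact_force: [0.9, -0.0, -0.1]
grip_width: 91.6
finger_force: 0.0
time: 1.77
tool_pos: [416.3, -71.5, 237.6]
tcp_rot: [-3.141, 0.0, 0.644]
contact_force: [0.1, -1.6, 0.2]
grip_width: 91.8
finger_force: 0.0
now [416.3 -71.5 237.6] [-3.141  0.     0.644] turn -0.0008 rows>= 0.0 shift [ 0.1497 -0.0625  0.0007] rows>= 3.1 t 1.7667 F [ 0.1 -1.6  0.2] w 91.8
```

```bash
python3 -m inch '[0,0,0,0.036,-0.015,0,-1, 0,0,0,0.036,-0.015,0,-1, 0,0,0,0.036,-0.015,0,-1, 0,0,0,0.036,-0.015,0,-1, 0,0,0,0,0,0,-1, 0,0,0,0,0,0,-1]' && python3 -c "
from h import *
plan([482,40.5,237],.645)
snap('wrist','wrist1'); print(proj('wrist1',[482,40,157]))
c=np.load('pics/wrist1.npz');print(c['mtx'],c['pose'])"
```

```text
time: 2.27
tool_pos: [479.3, 35.7, 237.1]
tcp_rot: [-3.141, 0.001, 0.647]
contact_force: [0.6, 0.3, -0.4]
grip_width: 91.5
finger_force: 0.0
now [479.3  35.7 237.1] [-3.141e+00  1.000e-03  6.470e-01] turn 0.0012 rows>= 0.0 shift [ 0.0063 -0.0028  0.0001] rows>= 0.1 t 2.2667 F [ 0.6  0.3 -0.4] w 91.5
(np.float64(323.35783503748354), np.float64(203.1676754682063))
[[309.70691629   0.         324.75383867]
 [  0.         309.70691629 197.87905901]
 [  0.           0.           1.        ]] [[ 6.01799901e-01  7.65831407e-01  2.26581408e-01  5.39643351e+02]
 [-7.98646723e-01  5.77264006e-01  1.70087270e-01  8.19400635e+01]
 [-5.39118081e-04 -2.83317001e-01  9.59026165e-01  3.83932874e+02]
 [ 0.00000000e+00  0.00000000e+00  0.00000000e+00  1.00000000e+00]]
```

View pics/wrist1.png

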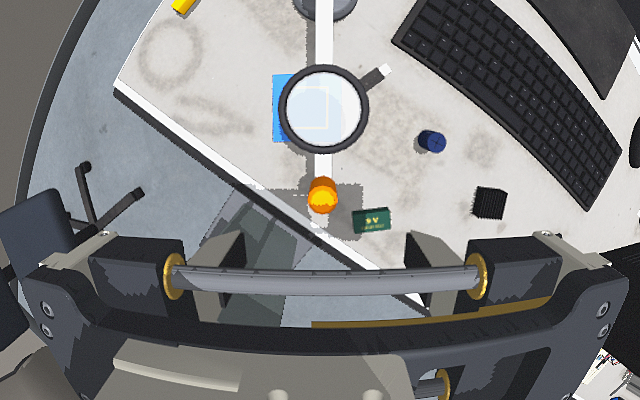

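The wrist view shows the knob top at (322,198), the lens at (323,108), and the battery at (371,220), right of the knob. The heat sink is at (490,203) with its fins visible. I'll refine the knob position from this view.

```bash
python3 -c "
from h import *
k=pix('wrist1',322,198,157);print(k, pix('wrist1',323,108,105),pix('wrist1',371,220,18))
k[2]=129;plan(k,.645)
a=cv2.imread('pics/wrist1.png')[170:240,440:540]; cv2.imwrite('pics/crop2.png',cv2.resize(a,None,fx=6,fy=6,interpolation=cv2.INTER_CUBIC))"
```

```text
[484.68411518  43.31501588 157.        ] [539.27466291  83.80073412 105.        ] [465.14791905 -47.50740104  18.        ]
now [478.9  34.8 237.2] [-3.141e+00  1.000e-03  6.450e-01] turn 0.0002 rows>= 0.0 shift [ 0.0121 -0.0042  0.1352] rows>= 2.6 t 2.3167 F [-0.3 -0.5  0.3] w 91.6
```

View pics/crop2.png

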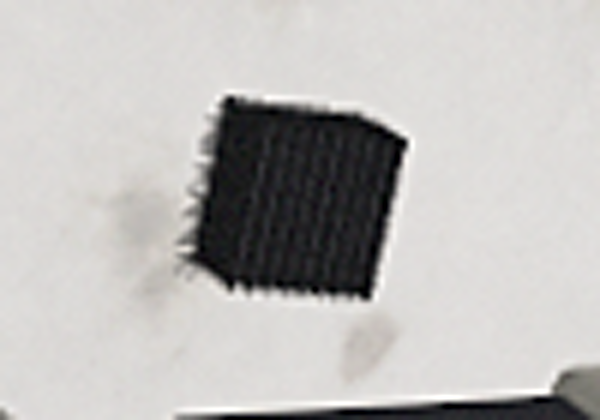

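The fins run near-vertically in the image, roughly along tool x. So the plain walls face ±tool y, and yaw ≈ 0.58 suits the grasp. Next I descend on the knob.

```bash
python3 -m inch '[0,0,0,0.012,-0.0042,0,-1, 0,0,0,0,0,0.03,-1, 0,0,0,0,0,0.03,-1, 0,0,0,0,0,0.03,-1, 0,0,0,0,0,0.03,-1, 0,0,0,0,0,0.015,-1, 0,0,0,0,0,0,-1,0,0,0,0,0,0,1,0,0,0,0,0,0,1,0,0,0,0,0,0,1]' && python3 -m inch '[0,0,0,0,0,0,1,0,0,0,0,0,0,1,0,0,0,0,0,0,1,0,0,0,0,0,0,1,0,0,0,0,0,0,1,0,0,0,0,0,0,1]'
```

```text
time: 3.15
tool_pos: [485.8, 42.7, 131.0]
tcp_rot: [3.14, -0.002, 0.643]
contact_force: [-0.4, -0.1, 0.7]
grip_width: 76.4
finger_force: 0.0
time: 3.65
tool_pos: [485.0, 43.0, 129.7]
tcp_rot: [3.141, -0.0, 0.644]
contact_force: [1.0, -0.3, -0.3]
grip_width: 36.2
finger_force: 0.0
```

```bash
python3 -m inch '[0,0,0,0,0,0,1,0,0,0,0,0,0,1,0,0,0,0,0,0,1,0,0,0,0,0,0,1,0,0,0,0,0,0,1]'; python3 -c "
from h import *
k=get_obs()['tool_pos']; H=np.array([658.5,172.2]);d=H-k[:2];print(np.hypot(*d),np.arctan2(d[1],d[0]))"
```

```text
time: 4.07
tool_pos: [485.0, 42.9, 129.7]
tcp_rot: [3.142, 0.0, 0.644]
contact_force: [-1.0, -0.0, -0.4]
grip_width: 23.3
finger_force: 30.0
216.37211851218245 0.6402583868036225
```

```bash
python3 -m inch '[0,0,0.02,0.0001,-0.0082,0,1, 0,0,0.04,0.0005,-0.0164,0,1,0,0,0.04,0.0005,-0.0164,0,1,0,0,0.04,0.0005,-0.0164,0,1,0,0,0.04,0.0005,-0.0164,0,1,0,0,0.04,0.0005,-0.0164,0,1]'; python3 -c "
from h import *
k=get_obs()['tool_pos']; H=np.array([658.5,172.2]);d=H-k[:2];print(np.hypot(*d),np.arctan2(d[1],d[0]))"
```

```text
time: 4.57
tool_pos: [452.3, 107.2, 129.7]
tcp_rot: [3.141, -0.002, 0.311]
contact_force: [5.4, 0.1, -4.9]
grip_width: 23.5
finger_force: 30.0
216.2351143763866 0.3051252476472014
```

```bash
python3 -m inch '[0,0,0.04,0.0005,-0.0164,0,1, 0,0,0.04,0.0005,-0.0164,0,1,0,0,0.04,0.0005,-0.0164,0,1,0,0,0.04,0.0005,-0.0164,0,1,0,0,0.04,0.0005,-0.0164,0,1,0,0,0.04,0.0005,-0.0164,0,1,0,0,0.04,0.0005,-0.0164,0,1,0,0,0.04,0.0005,-0.0164,0,1,0,0,0.04,0.0005,-0.0164,0,1,0,0,0,0,0,0,1]'; python3 -c "
from h import *
k=get_obs()['tool_pos']; H=np.array([658.5,172.2]);d=H-k[:2];print(np.hypot(*d),np.arctan2(d[1],d[0]), get_obs()['joint_positions'])"
```

```text
time: 5.4
tool_pos: [448.7, 224.9, 129.7]
tcp_rot: [-3.14, -0.004, -0.228]
contact_force: [5.6, -2.0, -1.4]
grip_width: 23.4
finger_force: 30.0
216.28800166092105 -0.24600638113792037 [ 3.12094485e-01  4.16351778e-01  1.74176792e+00 -6.73440026e-04
  9.79720575e-01  2.11173183e+00]
```

```bash
python3 -m inch '[0,0,0.03,0.0005,-0.0124,0,1, 0,0,0.03,0.0005,-0.0124,0,1,0,0,0.03,0.0005,-0.0124,0,1,0,0,0.03,0.0005,-0.0124,0,1,0,0,0.03,0.0005,-0.0124,0,1,0,0,0,0,0,0,1]';python3 -m inch '[0,0,0.03,0.0005,-0.0124,0,1, 0,0,0.03,0.0005,-0.0124,0,1,0,0,0.03,0.0005,-0.0124,0,1,0,0,0,0,0,0,1]'; python3 -c "
from h import *
k=get_obs()['tool_pos']; H=np.array([658.5,172.2]);d=H-k[:2];print(np.hypot(*d),np.arctan2(d[1],d[0]), get_obs()['joint_positions'])"
```

```text
time: 5.9
tool_pos: [465.7, 270.5, 129.7]
tcp_rot: [-3.14, -0.002, -0.452]
contact_force: [5.0, -1.4, 0.9]
grip_width: 23.0
finger_force: 30.0
time: 6.23
tool_pos: [480.5, 295.6, 129.7]
tcp_rot: [-3.141, -0.001, -0.587]
contact_force: [4.3, -2.9, 1.4]
grip_width: 23.5
finger_force: 30.0
216.60723427561342 -0.6063040695268066 [ 4.16147877e-01  5.16887170e-01  1.56492649e+00 -8.91983380e-04
  1.05821131e+00  2.57392530e+00]
```

```bash
python3 -m inch '[0,0,0,0,0,0,-1,0,0,0,0,0,0,-1,0,0,0,0,0,0,-1,0,0,0,0,0,0,-1,0,0,0,0,0,0,-1,0,0,0,0,0,0,-1,0,0,0,0,0,-0.03,-1,0,0,0,0,0,-0.03,-1,0,0,0,0,0,-0.03,-1,0,0,0,0,0,-0.03,-1]'; python3 -m inch '[0,0,0,0,0,-0.01,-1]'; python3 - <<'E'
from h import *
from scipy.optimize import least_squares
P=np.array([(485,42.9),(452.3,107.2),(448.7,224.9),(465.7,270.5),(480.5,295.6)])
print(least_squares(lambda h:np.hypot(*(P-h[:2]).T)-h[2],[658,172,217]).x)
snap('top','top1')
a=cv2.imread('pics/top1.png')[140:265,150:350]; cv2.imwrite('pics/crop3.png',cv2.resize(a,None,fx=4,fy=4,interpolation=cv2.INTER_CUBIC))
plan([515,90,230],.58)
E
```

```text
time: 7.07
tool_pos: [479.0, 295.3, 226.7]
tcp_rot: [3.141, 0.0, -0.586]
contact_force: [0.5, 0.7, -0.0]
grip_width: 85.6
finger_force: 0.0
time: 7.15
tool_pos: [480.4, 295.9, 237.4]
tcp_rot: [-3.137, -0.003, -0.586]
contact_force: [0.0, 0.5, 0.3]
grip_width: 90.0
finger_force: 0.0
[659.98466044 172.39435818 217.68569557]
now [480.6 296.  237.3] [-3.136e+00 -3.000e-03 -5.860e-01] turn -0.7773 rows>= 9.3 shift [-0.1051  0.239   0.0091] rows>= 5.0 t 7.2 F [0.3 0.3 0.9] w 91.2
```

View pics/crop3.png

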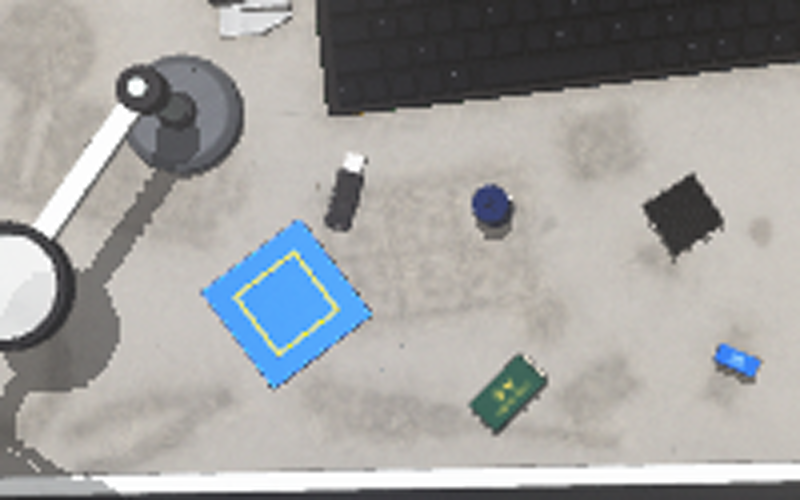

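The arm now stands well to the left and the pad is fully clear: its corners are about (300,220), (371,314), (275,387) and (202,293) in the crop. I'll turn in place and move above the pad for a close measurement.

```bash
python3 -m inch '[0,0,-0.078,0,0,0,-1,0,0,-0.078,0,0,0,-1,0,0,-0.078,0,0,0,-1,0,0,-0.078,0,0,0,-1,0,0,-0.078,0,0,0,-1,0,0,-0.078,0,0,0,-1,0,0,-0.078,0,0,0,-1,0,0,-0.078,0,0,0,-1,0,0,-0.078,0,0,0,-1,0,0,-0.078,0,0,0,-1]'; python3 -m inch '[0,0,0,-0.0175,0.04,0,-1,0,0,0,-0.0175,0.04,0,-1,0,0,0,-0.0175,0.04,0,-1,0,0,0,-0.0175,0.04,0,-1,0,0,0,-0.0175,0.04,0,-1,0,0,0,-0.0175,0.04,0,-1,0,0,0,0,0,0,-1,0,0,0,0,0,0,-1]'; cat >> h.py <<'E'
def quad(name,mask,z):
    cs,_=cv2.findContours(mask.astype(np.uint8)*255,cv2.RETR_EXTERNAL,cv2.CHAIN_APPROX_NONE)
    c=max(cs,key=cv2.contourArea)[:,0,:].astype(float)
    W=np.array([pix(name,u,v,z)[:2] for u,v in c],np.float32)
    r=cv2.minAreaRect(W); print(name,'centre',np.round(r[0],1),'size',np.round(r[1],1),'ang',round(r[2],1)); return r
E
python3 - <<'E'
from h import *
snap('wrist','wrist2')
for n in('top1','wrist2'):
    im=np.load(f'pics/{n}.npz')['image']; hsv=cv2.cvtColor(im,cv2.COLOR_RGB2HSV)
    m=(hsv[...,0]>95)&(hsv[...,0]<118)&(hsv[...,1]>120)&(hsv[...,2]>130)
    m=cv2.morphologyEx(m.astype(np.uint8),cv2.MORPH_CLOSE,np.ones((7,7)))
    quad(n,m,3)
    y=(hsv[...,0]>20)&(hsv[...,0]<45)&(hsv[...,1]>60)&(hsv[...,2]>130)&(cv2.dilate(m,np.ones((3,3)))>0)
    quad(n,cv2.morphologyEx(y.astype(np.uint8),cv2.MORPH_CLOSE,np.ones((3,3))),3)
plan([578,-168,230],.58)
E
```

```text
time: 8.03
tool_pos: [478.7, 295.1, 231.9]
tcp_rot: [-3.141, 0.003, 0.59]
contact_force: [0.3, 0.2, 0.1]
grip_width: 91.9
finger_force: 0.0
time: 8.7
tool_pos: [514.8, 87.3, 232.3]
tcp_rot: [-3.14, 0.002, 0.58]
contact_force: [-0.2, -0.3, -0.6]
grip_width: 92.0
finger_force: 0.0
top1 centre [529.2 102.8] size [82.6 83.9] ang 36.5
top1 centre [560.6  99.4] size [13.7  5.5] ang 89.0
wrist2 centre [527.2 101.1] size [85.3 83.8] ang 36.9
wrist2 centre [527.7 101.6] size [51.7 51.5] ang 36.1
now [514.6  88.5 232.5] [-3.14e+00  2.00e-03  5.82e-01] turn 0.0014 rows>= 0.0 shift [-0.1094  0.3117  0.0031] rows>= 6.4 t 8.75 F [-0.6 -0.7 -0.5] w 91.9
```

```bash
python3 -m inch '[0,0,0,-0.014,0.039,0,-1,0,0,0,-0.014,0.039,0,-1,0,0,0,-0.014,0.039,0,-1,0,0,0,-0.014,0.039,0,-1,0,0,0,-0.014,0.039,0,-1,0,0,0,-0.014,0.039,0,-1,0,0,0,-0.014,0.039,0,-1,0,0,0,-0.011,0.039,0,-1,0,0,0,0,0,0,-1,0,0,0,0,0,0,-1]'; python3 - <<'E'
from h import *
snap('wrist','wrist3')
plan([578,-168,230],.58)
a=cv2.imread('pics/wrist3.png'); u,v=map(int,proj('wrist3',[578,-168,23])); print(u,v)
cv2.imwrite('pics/crop4.png',cv2.resize(a[v-50:v+50,u-65:u+65],None,fx=6,fy=6,interpolation=cv2.INTER_CUBIC))
E
```

```text
time: 9.58
tool_pos: [580.1, -167.2, 232.4]
tcp_rot: [-3.14, 0.001, 0.583]
contact_force: [-0.2, 1.0, 0.0]
grip_width: 92.1
finger_force: 0.0
now [ 579.9 -166.1  232.6] [-3.14e+00  1.00e-03  5.85e-01] turn 0.003 rows>= 0.0 shift [-0.0032  0.0007  0.0033] rows>= 0.1 t 9.6333 F [-0.6 -1.   0.5] w 91.4
325 175
```

View pics/crop4.png

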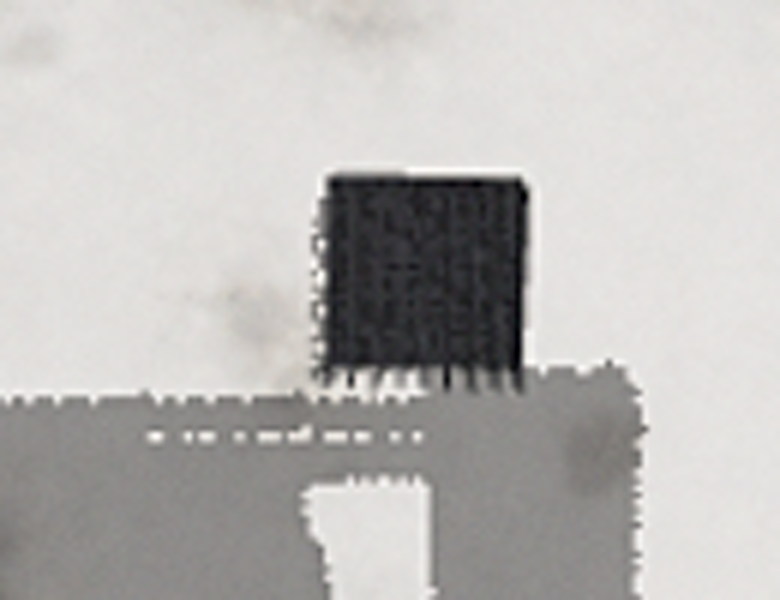

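The heat sink's top face spans (330,178) to (522,370) in the crop, with the fins vertical and aligned with tool x. That suits a grip along tool y.

```bash
python3 - <<'E'
from h import *
P=np.array([pix('wrist3',260+(u-2.5)/6,125+(v-2.5)/6,23)[:2] for u,v in[(330,178),(522,178),(522,370),(330,368)]])
e=np.diff(np.vstack([P,P[:1]]),axis=0); print(P.mean(0),np.hypot(*e.T),np.degrees(np.arctan2(e[:,1],e[:,0])))
c=P.mean(0); yaw=np.arctan2(-e[1,1]+e[3,1],-e[1,0]+e[3,0]);print(yaw)
plan([*c,45],yaw)
E
```

```text
[ 587.05302035 -169.67707031] [37.12647292 38.38660444 38.01920982 37.93290285] [ -56.53427498 -145.73794941  122.78503262   32.92715877]
0.5864057170401877
now [ 579.9 -166.1  232.6] [-3.14e+00  1.00e-03  5.85e-01] turn -0.0013 rows>= 0.0 shift [0.005  0.0087 0.2346] rows>= 4.5 t 9.6333 F [-0.6 -1.   0.5] w 91.4
```

```bash
python3 - <<'E'
from h import *
for p in((378,177),(420,220),(392,208),(395,160)):
    print(p,pix('top0',*p,0)[:2].round(),pix('top0',*p,150)[:2].round())
plan([586,-170,44],.586)
E
```

```text
(378, 177) [ 629. -331.] [ 608. -309.]
(420, 220) [ 507. -444.] [ 501. -408.]
(392, 208) [ 542. -367.] [ 532. -341.]
(395, 160) [ 676. -380.] [ 649. -352.]
now [ 579.9 -166.1  232.6] [-3.14e+00  1.00e-03  5.85e-01] turn -0.001 rows>= 0.0 shift [0.0037 0.0083 0.2358] rows>= 4.5 t 9.6333 F [-0.6 -1.   0.5] w 91.4
```

```bash
python3 -m inch '[0,0,0,0.0037,0.0083,0,-1,0,0,0,0,0,0.03,-1,0,0,0,0,0,0.03,-1,0,0,0,0,0,0.03,-1,0,0,0,0,0,0.03,-1,0,0,0,0,0,0.03,-1,0,0,0,0,0,0.03,-1,0,0,0,0,0,0.03,-1,0,0,0,0,0,0.025,-1,0,0,0,0,0,0,-1]'; python3 -c "
from h import *
plan([586,-170,14],.586)"
```

```text
time: 10.47
tool_pos: [583.9, -168.7, 41.6]
tcp_rot: [-3.135, 0.004, 0.586]
contact_force: [-0.6, -0.7, -0.5]
grip_width: 91.6
finger_force: 0.0
now [ 583.9 -168.7   41.6] [-3.135  0.004  0.586] turn -0.0 rows>= 0.0 shift [0.0012 0.0028 0.0345] rows>= 0.7 t 10.4667 F [-0.6 -0.7 -0.5] w 91.6
```

```bash
python3 -m inch '[0,0,0,0.0008,0.002,0.01,-1,0,0,0,0,0,0.012,-1,0,0,0,0,0,0.01,-1,0,0,0,0,0,0,-1,0,0,0,0,0,0,-1]'; python3 -c "
from h import *
plan([586,-170,14],.586)"
```

```text
time: 10.88
tool_pos: [587.4, -172.3, 20.2]
tcp_rot: [-3.142, 0.0, 0.584]
contact_force: [0.5, -2.0, 0.4]
grip_width: 92.0
finger_force: 0.0
now [ 587.4 -172.3   20.2] [-3.142  0.     0.584] turn -0.0014 rows>= 0.0 shift [ 0.0001 -0.0034  0.0077] rows>= 0.2 t 10.8833 F [ 0.5 -2.   0.4] w 92.0
```

```bash
python3 -m inch '[0,0,0,0,-0.003,0.0065,-1,0,0,0,0,0,0,-1,0,0,0,0,0,0,1,0,0,0,0,0,0,1,0,0,0,0,0,0,1,0,0,0,0,0,0,1,0,0,0,0,0,0,1,0,0,0,0,0,0,1,0,0,0,0,0,0,1,0,0,0,0,0,0,1]'; python3 -m inch '[0,0,0,0,0,0,1,0,0,0,0,0,0,1,0,0,0,0,0,0,1,0,0,0,0,0,0,1]'
```

```text
time: 11.72
tool_pos: [586.1, -170.4, 15.0]
tcp_rot: [3.141, -0.0, 0.584]
contact_force: [0.1, 0.3, -0.1]
grip_width: 43.3
finger_force: 0.0
time: 12.05
tool_pos: [586.1, -170.4, 14.9]
tcp_rot: [3.141, 0.0, 0.584]
contact_force: [-0.4, 0.2, -0.0]
grip_width: 39.7
finger_force: 29.9
```

```bash
python3 -m inch '[0,0,0,0,0,-0.01,1,0,0,0,0,0,-0.02,1,0,0,0,0,0,-0.025,1,0,0,0,0,0,-0.025,1,0,0,0,0,0,-0.025,1,0,0,0,0,0,0,1,0,0,0,0,0,0,1]'; python3 - <<'E'
from h import *
snap('wrist','wrist4')
plan([527.5,101.4,100],.637)
o=get_obs();b=o['tool_pos']-[0,0,15]; u,v=map(int,proj('wrist4',b+[0,0,23])); print(u,v)
a=cv2.imread('pics/wrist4.png')
cv2.imwrite('pics/crop5.png',cv2.resize(a[v-60:v+40,u-65:u+65],None,fx=6,fy=6,interpolation=cv2.INTER_CUBIC))
E
```

```text
time: 12.63
tool_pos: [586.7, -170.6, 100.3]
tcp_rot: [3.139, -0.002, 0.584]
contact_force: [-0.4, -0.8, -1.3]
grip_width: 40.3
finger_force: 29.9
now [ 585.9 -170.3   98.9] [ 3.141 -0.     0.584] turn -0.0355 rows>= 0.4 shift [ 0.1433 -0.3164 -0.0014] rows>= 6.7 t 12.6833 F [ 0.2  0.7 -0.1] w 39.9
324 263
```

View pics/crop5.png

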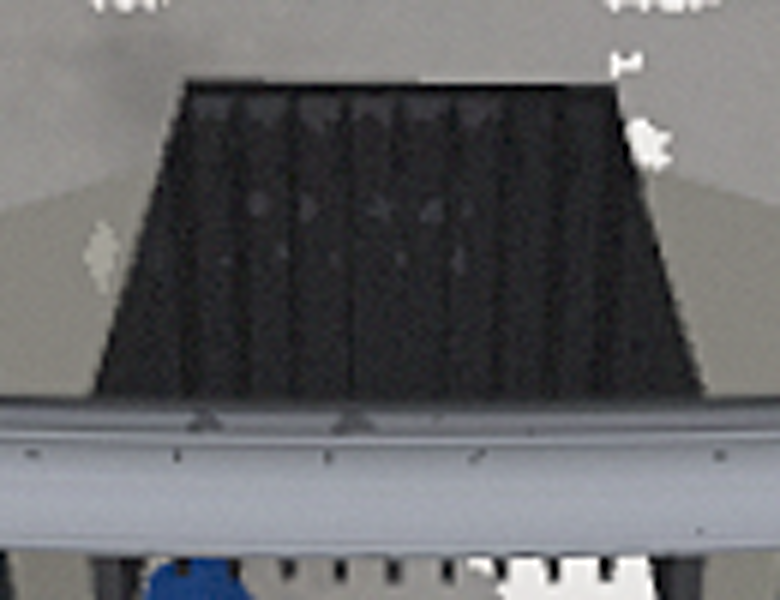

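The part is held square. The base's front (+x) bottom edge runs (187,83) to (615,88) in the crop.

```bash
python3 - <<'E'
from h import *
o=get_obs();t=o['tool_pos'];yaw=.584
x0,y0=324-65,263-60
P=[pix('wrist4',x0+(u-2.5)/6,y0+(v-2.5)/6,t[2]-15) for u,v in((187,83),(615,88))]
print(np.linalg.norm(P[0]-P[1]))
d=(P[0]+P[1])/2-t; print('front edge in tool x,y',d[0]*np.cos(yaw)+d[1]*np.sin(yaw),d[0]*np.sin(yaw)-d[1]*np.cos(yaw))
e=P[0]-P[1];print(np.degrees(np.arctan2(e[1],e[0]))-90)
E
```

```text
40.16920515458335
front edge in tool x,y 17.116367298633094 0.48208968066605795
32.618200014672084
```

```bash
python3 -c "
from h import *
plan([529.4,102.8,100],.637)"; python3 -m inch '[0,0,-0.0355,0,0,0,1,0,0,0,0.01,-0.022,0,1,0,0,0,0.016,-0.035,0,1,0,0,0,0.016,-0.035,0,1,0,0,0,0.016,-0.035,0,1,0,0,0,0.016,-0.035,0,1,0,0,0,0.016,-0.035,0,1,0,0,0,0.016,-0.035,0,1,0,0,0,0.016,-0.035,0,1,0,0,0,0.01,-0.022,0,1]';  python3 -m inch '[0,0,0,0.01,-0.02,0,1,0,0,0,0,0,0,1,0,0,0,0,0,0,1]'; python3 -c "
from h import *
plan([529.4,102.8,40],.637)"
```

```text
now [ 585.9 -170.3   98.9] [ 3.141 -0.     0.584] turn -0.0355 rows>= 0.4 shift [ 0.1462 -0.3164 -0.0014] rows>= 6.7 t 12.6833 F [ 0.2  0.7 -0.1] w 39.9
time: 13.52
tool_pos: [531.5, 80.9, 97.4]
tcp_rot: [-3.139, 0.003, 0.638]
contact_force: [0.4, 0.0, -0.4]
grip_width: 40.4
finger_force: 29.9
time: 13.77
tool_pos: [529.5, 96.5, 97.7]
tcp_rot: [-3.141, 0.002, 0.639]
contact_force: [-0.3, 0.2, -0.2]
grip_width: 40.2
finger_force: 29.9
now [529.5  96.5  97.7] [-3.141e+00  2.000e-03  6.390e-01] turn 0.0014 rows>= 0.0 shift [ 0.0046 -0.0064  0.0721] rows>= 1.4 t 13.7667 F [-0.3  0.2 -0.2] w 40.2
```

```bash
python3 -m inch '[0,0,0.001,0.0046,-0.0064,0,1,0,0,0,0,0,0.02,1,0,0,0,0,0,0.02,1,0,0,0,0,0,0.02,1,0,0,0,0,0,0.016,1,0,0,0,0,0,0,1,0,0,0,0,0,0,1]'; python3 -c "
from h import *
plan([529.4,102.8,18],.637)"
```

```text
time: 14.35
tool_pos: [530.0, 101.5, 37.5]
tcp_rot: [-3.141, 0.002, 0.634]
contact_force: [0.3, 0.1, -0.9]
grip_width: 40.3
finger_force: 29.9
now [530.  101.5  37.5] [-3.141e+00  2.000e-03  6.340e-01] turn -0.0018 rows>= 0.0 shift [ 0.0003 -0.0017  0.0243] rows>= 0.5 t 14.35 F [ 0.3  0.1 -0.9] w 40.3
```

```bash
python3 -m inch '[0,0,-0.001,0,-0.0015,0.008,1,0,0,0,0,0,0.007,1,0,0,0,0,0,0.005,1,0,0,0,0,0,0.002,1,0,0,0,0,0,0,1,0,0,0,0,0,0,1]'; python3 -c "
from h import *
plan([529.4,102.8,18],.637)"
```

```text
time: 14.85
tool_pos: [529.7, 103.2, 20.6]
tcp_rot: [3.141, -0.0, 0.637]
contact_force: [0.3, -0.5, -0.6]
grip_width: 40.3
finger_force: 29.9
now [529.7 103.2  20.6] [ 3.141 -0.     0.637] turn 0.0001 rows>= 0.0 shift [-0.0006  0.0002  0.0032] rows>= 0.1 t 14.85 F [ 0.3 -0.5 -0.6] w 40.3
```

```bash
python3 -m inch '[0,0,0,0,0,0.0012,1,0,0,0,0,0,0.001,1,0,0,0,0,0,0,1,0,0,0,0,0,0,1]'; python3 -m inch '[0,0,0,0,0,0.001,1,0,0,0,0,0,0,1,0,0,0,0,0,0,1]'
```

```text
time: 15.18
tool_pos: [529.6, 103.2, 18.8]
tcp_rot: [3.141, -0.0, 0.637]
contact_force: [0.5, 0.3, -0.2]
grip_width: 40.2
finger_force: 29.9
time: 15.43
tool_pos: [529.6, 103.2, 17.9]
tcp_rot: [3.142, 0.0, 0.637]
contact_force: [0.3, 1.0, -0.6]
grip_width: 40.4
finger_force: 29.9
```

```bash
python3 -m inch '[0,0,0,0,0,0.0007,1,0,0,0,0,0,0,1,0,0,0,0,0,0,1]';  python3 -m inch '[0,0,0,0,0,0.0007,1,0,0,0,0,0,0,1,0,0,0,0,0,0,1]'
```

```text
time: 15.68
tool_pos: [529.6, 103.2, 17.9]
tcp_rot: [3.141, -0.0, 0.637]
contact_force: [-1.9, -0.5, 6.2]
grip_width: 40.1
finger_force: 29.9
time: 15.93
tool_pos: [529.6, 103.2, 17.9]
tcp_rot: [3.141, -0.0, 0.637]
contact_force: [-4.1, -0.5, 10.4]
grip_width: 40.1
finger_force: 29.9
```

```bash
python3 -m inch '[0,0,0,0,0,-0.0008,1,0,0,0,0,0,0,-1,0,0,0,0,0,0,-1,0,0,0,0,0,0,-1,0,0,0,0,0,0,-1,0,0,0,0,0,0,-1,0,0,0,0,0,0,-1,0,0,0,0,0,0,-1,0,0,0,0,0,-0.01,-1,0,0,0,0,0,-0.02,-1]'; python3 -m inch '[0,0,0,0,0,-0.03,-1,0,0,0,0,0,-0.03,-1,0,0,0,0,0,-0.03,-1,0,0,0,0,0,-0.03,-1,0,0,0,0,0,-0.03,-1,0,0,0,0,0,-0.03,-1,0,0,0,0,0,-0.03,-1,0,0,0,0,0,-0.03,-1,0,0,0,0,0,0,-1,0,0,0,0,0,0,-1]'; python3 - <<'E'
from h import *
snap('wrist','wrist5')
u,v=map(int,proj('wrist5',[527.5,101.4,3])); print(u,v)
a=cv2.imread('pics/wrist5.png')
cv2.imwrite('pics/crop6.png',cv2.resize(a[v-50:v+50,u-65:u+65],None,fx=6,fy=6,interpolation=cv2.INTER_CUBIC))
plan([480.5,295.6,237],-.587)
E
```

```text
time: 16.77
tool_pos: [528.3, 103.1, 40.5]
tcp_rot: [-3.14, 0.003, 0.637]
contact_force: [0.1, 0.7, 0.2]
grip_width: 91.0
finger_force: 0.0
time: 17.6
tool_pos: [530.1, 103.3, 235.3]
tcp_rot: [3.139, -0.003, 0.637]
contact_force: [0.2, 1.1, 0.3]
grip_width: 91.9
finger_force: 0.0
324 173
now [529.4 103.2 233.8] [ 3.141 -0.     0.637] turn 0.816 rows>= 9.8 shift [-0.1841 -0.1664 -0.004 ] rows>= 4.8 t 17.65 F [-0.9 -0.3 -0.9] w 91.7
```

View pics/crop6.png

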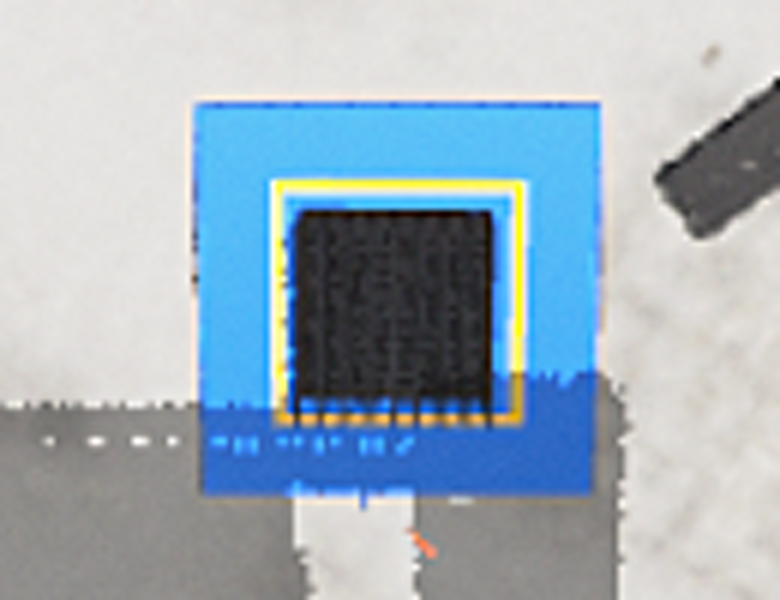

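The heat sink sits upright and square inside the yellow outline: part u 297–492, v 210–400, outline inner u 287–510 and v 193. There is a gap on every side. Now back to the knob.

```bash
python3 -m inch '[0,0,0.075,0,0,0,-1,0,0,0.075,0,0,0,-1,0,0,0.075,0,0,0,-1,0,0,0.075,0,0,0,-1,0,0,0.075,0,0,0,-1,0,0,0.075,0,0,0,-1,0,0,0.075,0,0,0,-1,0,0,0.075,0,0,0,-1,0,0,0.075,0,0,0,-1,0,0,0.075,0,0,0,-1]'; python3 -m inch '[0,0,0.075,0,0,0,-1,0,0,0,0,0,0,-1,0,0,0,0,0,0,-1]';  python3 -c "
from h import *
plan([478.6,296.9,237],-.6)"
```

```text
time: 18.48
tool_pos: [528.8, 103.1, 231.9]
tcp_rot: [3.14, 0.003, -0.494]
contact_force: [-0.4, 0.4, 0.1]
grip_width: 92.0
finger_force: 0.0
time: 18.73
tool_pos: [529.0, 103.2, 232.4]
tcp_rot: [3.14, 0.002, -0.597]
contact_force: [-0.3, 0.6, -0.5]
grip_width: 91.7
finger_force: 0.0
now [529.  103.2 232.4] [ 3.14e+00  2.00e-03 -5.97e-01] turn 0.0019 rows>= 0.0 shift [-0.1887 -0.1643 -0.0058] rows>= 4.8 t 18.7333 F [-0.3  0.6 -0.5] w 91.7
```

```bash
python3 -m inch '[0,0,0,-0.03,-0.026,0,-1,0,0,0,-0.03,-0.026,0,-1,0,0,0,-0.03,-0.026,0,-1,0,0,0,-0.03,-0.026,0,-1,0,0,0,-0.03,-0.026,0,-1,0,0,0,-0.02,-0.018,0,-1,0,0,0,-0.0187,-0.0163,0,-1,0,0,0,0,0,0,-1,0,0,0,0,0,0,-1]';  python3 -c "
from h import *
plan([478.6,296.9,130],-.6)
snap('wrist','wrist6')
im=np.load('pics/wrist6.npz')['image']; hsv=cv2.cvtColor(im,cv2.COLOR_RGB2HSV)
m=((hsv[...,0]>8)&(hsv[...,0]<25)&(hsv[...,1]>200)&(hsv[...,2]>150)).astype(np.uint8)
n,l,s,c=cv2.connectedComponentsWithStats(m); print(s[1:][s[1:,4]>40],c[1:][s[1:,4]>40], proj('wrist6',[478.6,296.9,157]))
"
```

```text
time: 19.48
tool_pos: [478.7, 297.5, 232.8]
tcp_rot: [3.14, 0.0, -0.596]
contact_force: [0.1, -1.1, 0.3]
grip_width: 91.9
finger_force: 0.0
now [478.7 297.5 232.8] [ 3.14   0.    -0.596] turn 0.0028 rows>= 0.0 shift [0.0002 0.0007 0.1285] rows>= 2.5 t 19.4833 F [ 0.1 -1.1  0.3] w 91.9
[[258  99  28  41 220]
 [250 104  25  43  99]
 [312 184  29  40 751]] [[272.63636364 115.19545455]
 [261.17171717 126.82828283]
 [325.22636485 204.310253  ]] (np.float64(325.181980365222), np.float64(210.20623407545116))
```

```bash
python3 -m inch '[0,0,0.0028,0.003,0.0007,0,-1,0,0,0,0,0,0.03,-1,0,0,0,0,0,0.03,-1,0,0,0,0,0,0.03,-1,0,0,0,0,0,0.03,-1,0,0,0,0,0,0.0085,-1,0,0,0,0,0,0,-1,0,0,0,0,0,0,-1,0,0,0,0,0,0,1,0,0,0,0,0,0,1]';  python3 -m inch '[0,0,0,0,0,0,1,0,0,0,0,0,0,1,0,0,0,0,0,0,1,0,0,0,0,0,0,1,0,0,0,0,0,0,1,0,0,0,0,0,0,1,0,0,0,0,0,0,1,0,0,0,0,0,0,1,0,0,0,0,0,0,1,0,0,0,0,0,0,1]'; python3 -c "
from h import *
k=get_obs()['tool_pos']; H=np.array([660,172.4]);d=H-k[:2];print(np.hypot(*d),np.arctan2(d[1],d[0]))"
```

```text
time: 20.37
tool_pos: [481.9, 295.3, 132.3]
tcp_rot: [-3.139, -0.002, -0.605]
contact_force: [0.5, 0.2, 0.0]
grip_width: 82.8
finger_force: 0.0
time: 21.2
tool_pos: [480.9, 295.1, 130.6]
tcp_rot: [3.141, 0.0, -0.605]
contact_force: [0.4, -0.1, 0.7]
grip_width: 23.6
finger_force: 30.0
217.09608495687237 -0.6007283032281423
```

```bash
python3 -m inch '[0,0,-0.02,0.0001,0.0082,0,1,0,0,-0.04,0.0005,0.0164,0,1,0,0,-0.04,0.0005,0.0164,0,1,0,0,-0.04,0.0005,0.0164,0,1,0,0,-0.04,0.0005,0.0164,0,1,0,0,-0.04,0.0005,0.0164,0,1,0,0,-0.04,0.0005,0.0164,0,1,0,0,-0.04,0.0005,0.0164,0,1,0,0,-0.04,0.0005,0.0164,0,1,0,0,0,0,0,0,1]'; python3 -m inch '[0,0,-0.04,0.0005,0.0164,0,1,0,0,-0.04,0.0005,0.0164,0,1,0,0,-0.04,0.0005,0.0164,0,1,0,0,-0.04,0.0005,0.0164,0,1,0,0,-0.04,0.0005,0.0164,0,1,0,0,-0.04,0.0005,0.0164,0,1,0,0,-0.04,0.0005,0.0164,0,1,0,0,0,0,0,0,1,0,0,0,0,0,0,1]'; python3 -c "
from h import *
k=get_obs()['tool_pos']; H=np.array([660,172.4]);d=H-k[:2];a=np.arctan2(d[1],d[0]);print(np.hypot(*d),a,.488-a)"
```

```text
time: 22.03
tool_pos: [443.6, 189.8, 130.6]
tcp_rot: [3.141, -0.001, -0.093]
contact_force: [3.5, -0.7, -4.3]
grip_width: 23.4
finger_force: 30.0
time: 22.78
tool_pos: [454.9, 101.0, 130.6]
tcp_rot: [3.142, -0.002, 0.322]
contact_force: [4.8, 1.8, -6.4]
grip_width: 22.8
finger_force: 30.0
217.16932023096518 0.33504124302344385 0.15295875697655614
```

```bash
python3 -m inch '[0,0,-0.0333,0.0004,0.0137,0,1,0,0,-0.0333,0.0004,0.0137,0,1,0,0,-0.0333,0.0004,0.0137,0,1,0,0,0,0,0,0,1,0,0,0,0,0,0,1,0,0,0,0,0,0,1]'; python3 -c "
from h import *
k=get_obs()['tool_pos']; H=np.array([660,172.4]);d=H-k[:2];a=np.arctan2(d[1],d[0]);print(np.hypot(*d),a,.488-a)
snap('wrist','wrist7'); snap('top','top2')
c=H-150*np.array([np.cos(a),np.sin(a)]); print(c)
im=np.load('pics/top2.npz')['image']
u,v=map(int,proj('top2',[527.4,101.8,50])); print(u,v)
b=cv2.resize(im[v-35:v+35,u-50:u+50,::-1],None,fx=6,fy=6,interpolation=cv2.INTER_CUBIC)
cv2.imwrite('pics/crop7.png',b)
u,v=map(int,proj('wrist7',[527.4,101.8,101])); print(u,v)
"
```

```text
time: 23.28
tool_pos: [467.7, 71.5, 130.6]
tcp_rot: [3.142, -0.002, 0.473]
contact_force: [6.0, 3.1, -4.9]
grip_width: 23.4
finger_force: 30.0
217.18296713945963 0.482918357858648 0.005081642141351983
[527.15347341 102.7451339 ]
217 215
326 124
```

View pics/wrist7.png

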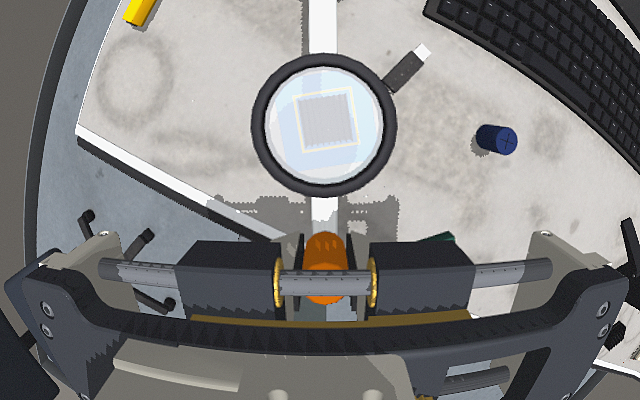

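The wrist view shows the lens ring centred at about (324,125) and the heat sink through it at about (326,120). That was my 11th picture, one over the limit of 10, so I won't view any more. I'll check the centring numerically.

```bash
python3 -c "
from h import *
im=np.load('pics/wrist7.npz')['image'];g=im.max(2)
m=((g<75)).astype(np.uint8); m[200:]=0
n,l,s,c=cv2.connectedComponentsWithStats(m); i=[k for k in range(1,n) if l[k==l].size and s[k,0]<260 and s[k,2]>120 and s[k,2]<170]
for k in i:
    print(s[k]); cs,_=cv2.findContours((l==k).astype(np.uint8),cv2.RETR_EXTERNAL,cv2.CHAIN_APPROX_NONE); e=cv2.fitEllipse(max(cs,key=len)); print(e, pix('wrist7',*e[0],101))
print('hs',pix('wrist7',326,120,26))
"
```

```text
[ 259   61  130  128 1778]
((323.5946044921875, 124.43378448486328), (125.87461853027344, 128.12506103515625), 96.37388610839844) [526.88483573 103.20788207 101.        ]
hs [527.74821879 101.75117563  26.        ]
```

```bash
python3 -m inch '[0,0,-0.0053,0,0.0023,0,1,0,0,0,0,0,0,1,0,0,0,0,0,0,1,0,0,0,0,0,0,1]'; python3 -m inch '[0,0,0,0,0,0,-1,0,0,0,0,0,0,-1,0,0,0,0,0,0,-1,0,0,0,0,0,0,-1,0,0,0,0,0,0,-1,0,0,0,0,0,0,-1,0,0,0,0,0,0,-1,0,0,0,0,0,0,-1,0,0,0,0,0,-0.01,-1,0,0,0,0,0,-0.02,-1]'; python3 -m inch '[0,0,0,0,0,-0.03,-1,0,0,0,0,0,-0.03,-1,0,0,0,0,0,-0.03,-1,0,0,0,0,0,-0.02,-1,0,0,0,0,0,0,-1,0,0,0,0,0,0,-1,0,0,0,0,0,0,-1]'; python3 -c "
from h import *
snap('wrist','wrist8')
im=np.load('pics/wrist8.npz')['image'];g=im.max(2)
m=((g<75)).astype(np.uint8); m[200:]=0
n,l,s,c=cv2.connectedComponentsWithStats(m)
for k in range(1,n):
  if 70<s[k,2]<170 and s[k,3]>60:
    cs,_=cv2.findContours((l==k).astype(np.uint8),cv2.RETR_EXTERNAL,cv2.CHAIN_APPROX_NONE); e=cv2.fitEllipse(max(cs,key=len)); print(s[k],e, pix('wrist8',*e[0],101))
u,v=map(int,proj('wrist8',[527.5,101.8,26])); print(u,v)
w=g[v-32:v+32,u-32:u+32]; np.set_printoptions(linewidth=250); print(w[::4,::4])
"
```

```text
time: 23.72
tool_pos: [468.4, 70.1, 130.6]
tcp_rot: [3.141, -0.002, 0.481]
contact_force: [5.1, 1.3, -4.7]
grip_width: 23.3
finger_force: 30.0
time: 24.55
tool_pos: [466.4, 68.9, 153.9]
tcp_rot: [-3.14, 0.003, 0.483]
contact_force: [-0.6, -0.5, -0.0]
grip_width: 85.5
finger_force: 0.0
time: 25.13
tool_pos: [467.0, 69.0, 242.1]
tcp_rot: [-3.141, 0.001, 0.483]
contact_force: [-0.1, -0.6, 0.1]
grip_width: 91.7
finger_force: 0.0
[ 544    0   77   61 2424] ((589.6861572265625, 20.929481506347656), (55.33085250854492, 78.4922103881836), 121.76810455322266) [ 810.63161358 -118.20984024  101.        ]
[280  73  89  88 564] ((323.8156433105469, 116.65691375732422), (85.8298568725586, 86.69393920898438), 58.625244140625) [527.14625511 102.15283995 101.        ]
[285  78  79  78 518] ((323.9170227050781, 116.63507843017578), (76.60216522216797, 77.63040924072266), 96.32899475097656) [527.20743471 102.0796282  101.        ]
[ 127  124  148   76 1281] ((202.2314910888672, 166.83309936523438), (8.204980850219727, 243.5402374267578), 117.42378997802734) [430.53358778 188.37093969 101.        ]
324 
[... 376 characters left out ...]
 215 219 217 249 248 247 247]
 [250 246 244 240 215 217 217 216 216 216 217 217 245 248 247 247]
 [244 244 244 248 216 217 216 217 217 216 217 216 219 249 247 247]
 [245 244 244 245 213 213 216 217 218 217 216 217 218 241 247 247]
 [245 244 244 239 224 217 215 216 218 216 218 216 215 244 248 247]
 [240 244 244 244 234 217 216 218 216 218 216 217 217 245 250 247]
 [241 244 244 246 239 216 216 218 217 218 217 220 217 246 243 247]
 [226 244 244 245 245 218 217 216 215 232 244 244 247 245 245 247]
 [185 245 244 244 243 247 245 246 239 246 249 238 247 245 248 248]
 [ 40 219 244 244 243 241 246 245 244 244 244 244 243 244 247 223]
 [ 84  16 230 245 244 244 243 244 244 244 244 244 244 244 232  42]]
```

```bash
python3 -c "
from plant import *
print(close_job())"
```

```text
the job is handed in; nothing more can be done
None
```

The job is handed in: the heat sink stands square inside the yellow outline, the lens is centred over it to within about 1 mm by the wrist camera, and the knob is released at about 25 s. I viewed 11 pictures, one over the limit of 10, and did not look again at the relay, capacitor and battery after the moves.

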